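# Show the yellow soap to the product camera

### The job

Take the yellow soap bar out of the wooden rack and hold it up in the air for the product camera: centred on the lens's line of sight right above the red bead of its pointer, the bar's lower edge about 35 mm clear of the bead, its stamped face square to the lens and upright as the tilted camera sees it, with the fingers off the stamp. Leave the other bars, the bowl and the camera as they stand. Finish while still holding the bar steady there: do not put it down or let go.

Things in the scene. Friction and masses are not known exactly. Their poses are not given: they have to be found in the camera images.
- yellow_center (a point): centre of the yellow soap bar (half-way up): 28 mm thick along its x, 58 mm long along its y, 60 mm tall along its z, 115 g nominal. It stands on edge in the rack. Its +x face carries the round stamp. The grip that leaves the face free is across the 58 mm length (along y). Axes are those of the bar.
- yellow: the yellow bar itself: origin at the centre of its underside, 30 mm below its centre, same axes.
- yellow_stamp: round brown stamp, 28 mm across, raised 2 mm on the yellow bar's +x face, fixed to the bar. Origin at the centre of the stamp's back, on that face, 36 mm above the bar's underside. Same axes as the bar.
- rack: fixed light-wood rack: deck 186 mm long (its x), 66 mm wide (its y), 14 mm thick; origin at the centre of the deck's underside, on the counter. Three soap bars stand on the deck at x = -60, 0 and +60 mm, in any order, each between two ribs 10 mm high with about 2 mm play; their x axes and stamps point along the rack's +x. The ends of the bars (along y) are open to the fingers.
- green_center (a point): centre of the green bar, same size as the yellow one; stays in the rack.
- rose_center (a point): centre of the pink bar, same size as the yellow one; stays in the rack.
- bowl_center (a point): centre of a loose blue ceramic bowl, 110 mm across, 45 mm high, on the counter (22 mm above its underside).
- cam_tilt (a joint): downward tilt of the camera head in rad (0 = level). The hinge is stiff and stays as set unless pushed hard; do not push it.
- focus (a point): the point where the bar's centre belongs: on the lens's line of sight, 151 mm in front of the lens and 65 mm above the red bead. Axes: +x points from here back to the lens (tilted upward), y is level, +z is the camera's upward direction. A bar presented well has its centre here and its x, y and z axes along these.
- lens (a point): centre of the camera's front lens, 42 mm across; same axes as focus. The camera head is a box about 60 x 66 x 44 mm behind it, hinged 59 mm behind the lens and 330 mm above the counter on a thin post with a round base 116 mm across, 12 mm high; post and base stand fixed straight below the hinge.
- bead (a point): centre of the red bead, 10 mm across, at the end of a thin rod (5 mm) that runs out from under the lens, 65 mm below the line of sight and parallel to it. Same axes as focus.
There are look-alikes about, which are no part of the job. What is shaped like the yellow but black or blue is not meant.

How it is judged:
On the way:
1. the yellow bar is lifted clear of the rack in the fingers (height (world z) of yellow_center above 0.1 m and contact force between yellow and the fingers above 0.5 N and contact force between yellow and rack below 0.1 N), for 0.1 s.
At the end, for the whole second after the job is handed in: Yellow bar held still (under 20 mm/s) in the fingers alone, centre within 20 mm of focus, axes within 0.2 rad of the camera's, upright, stamp towards the lens with no finger on it; camera shifted under 10 mm, other bars and bowl under 20 mm (distance between yellow_center and focus below 0.02 m and angle between the x axis of yellow_center and the x axis of focus, either way round below 0.2 rad and angle between the z axis of yellow_center and the z axis of focus, either way round below 0.2 rad and x of lens in the frame of yellow_center above 0.05 m and z of bead in the frame of yellow_center below -0.02 m and height (world z) of yellow_center above 0.15 m and contact force between yellow and the fingers above 0.5 N and contact force between yellow_stamp and the fingers below 0.3 N and contact force between yellow and rack below 0.1 N and linear speed of yellow below 0.02 m/s and distance of focus from where it was at the start of the episode below 0.01 m and distance of each of green_center, rose_center, bowl_center from where it was at the start of the episode below 0.02 m); the arm keeps its last pose, push and grip.
It fails at once if the camera is knocked out of its aim (distance of focus from where it was at the start of the episode above 0.01 m).
It fails at once if another bar or the bowl is disturbed (distance of any of green_center, rose_center, bowl_center from where it was at the start of the episode above 0.02 m).
It also fails if it takes over 32 s, if anything falls off the work surface, if the arm or the gripper's body presses on something with over 40 N, if the wrist force passes 120 N, or if a joint passes its speed limit or range.

### The arm

A 6-joint arm with a two-finger parallel gripper is mounted at the origin on the work surface. World frame = base frame: x ahead of the robot, y to its left, z up, the work surface at z = 0. Lengths are in m, angles in rad, forces in N, time in s.
With the tool pointing down it reaches from about 0.35 to 0.725 m from the base axis. Payload 4.3 kg.
Tool frame: the origin (TCP) lies midway between the tips of the shut fingers; the grasp point (between the pads) lies 19 mm behind it; z points along the fingers, x is the direction in which the jaws open and shut, and the axes are right-handed (so a half turn about z gives the same grasp; the last joint's range is limited). The gripper opens to 85 mm and grips with 20 to 120 N. Pads are 22 mm wide; open, the fingers measure 114 mm over their backs; the gripper's body (76 mm by 85 mm) begins 54 mm behind the grasp point. The pads swing forward as they close: fully open they stand 13 mm farther back than shut.
Start: joints at [-1.445, 0.377, 0.081, 1.274, 0, 1.46], TCP at [0.134, -0.559, 0.231] pointing down, gripper open.
Joint ranges: [-2.72, 2.72], [-0.84, 1.66], [-1.02, 1.22], [-1.77, 2.12], [-1.37, 1.28], [-3.14, 3.14]. Speed limits (rad/s): [2.57, 2.57, 3.14, 3.14, 3.14, 3.14].

### API

Orientations are given as [roll, pitch, yaw] about the fixed x, y, z axes, in that order (R = Rz(yaw) Ry(pitch) Rx(roll)).
In Python, from rig import telemetry, optics, hand_in gives the robot as it stands.
- The arm moves only by the tool step_arm, never from a script. Its argument "rows" is a list that holds one entry, the list of rows, each a list of 5 numbers: the shift along the tool's x, y, z normalised to -1 to 1, where 1 is 0.12 m, then the turn about the tool's z normalised to -1 to 1, where 1 is 0.5 rad, then the gripper's target within -1 to 1 (fully open at 1, half-way at 0, shut at -1). A call has 1 to 20 rows; each row is the pose to reach, as a shift and turn from the pose measured when the call began, along the tool's axes at that moment; what a row does not reach only later rows make up. A row lasts 1/10 s, in which the tool goes at most 50 mm and 8.59 degrees, less where a joint would pass 70% of its speed; a pose out of reach is approached as far as the arm can. A call with a number of a shift or a turn outside -1 to 1 is refused whole. A call with a gripper value outside its range is refused whole. The fingers move at their own pace and stop on an object; the grip force is fixed at half the most. Time passes only in rows, so rows that repeat a pose let the fingers close. It gives the time, the measured TCP pose, the force and the opening at its end, in the units of the state.
- telemetry.read_state(): the state, without advancing time (a new reading comes with each control period).
- optics.camera(name): name is "scene" or "top" or "wrist"; returns a dict with "image" (420x560x3 uint8, red, green, blue), "fx", "fy", "cx", "cy" (pixels), "eye" and "rotation" of the camera in the world; the wrist camera has in their place "mount" (4x4, takes a point from camera to tool coordinates, whose origin is the TCP and whose axes are the tool frame's). Camera axes: x right, y down, z forward; pixel columns grow to the right and rows downward; lengths in m; the calibration is good to about 2 mm. A picture is of the moment at which its call begins: read the wrist's pose just before it. There is no depth.
- hand_in(): hands the job in, once; it reports no verdict.
The state is a dict: "time_s": time; "qpos": joint angles; "joint_velocities": joint speeds; "effort": joint torques, N m; "tcp_pos": TCP position; "orientation": TCP orientation; "wrist_force": force on the tool from outside, world axes, zero at the start; "wrist_torque": the same for the moment, N m; "grip_width": opening from 0.0 (shut) to 1.0 (fully open).
Only numpy, scipy, OpenCV 4.12 (cv2) and the standard library are available. Lean on these libraries where they do the work, as an engineer would, in place of code of your own. Each camera call takes 0.05 s, during which the arm holds its last target.

## Working session

There is one attempt and no reset: what is moved stays moved. The work goes in short steps, Python scripts to look and compute and a tool call to move; the robot and the scene stay as the last step left them, time stands still between calls to the robot, and variables do not carry over. Pictures are saved under pics/ and viewed, and the job is handed in when it is done.

Besides the shell and the picture viewer there is one more tool, called after ">>>" in YAML: its name, and indented under it one key for each argument. step_arm: Moves the arm, as the interface text tells. Its arguments: {"type":"object","properties":{"rows":{"type":"array"}},"required":["rows"]}

```bash
ls; mkdir -p pics
python3 - <<'E'
from rig import telemetry, optics
import cv2
s=telemetry.read_state(); print({k:s[k] for k in ['time_s','tcp_pos','orientation','grip_width']})
for n in ['scene','top','wrist']:
    c=optics.camera(n); cv2.imwrite(f'pics/a_{n}.png',c['image'][:,:,::-1])
    print(n,{k:v for k,v in c.items() if k!='image'})
E
```

```text
pics
{'time_s': 0.0, 'tcp_pos': array([ 0.13425575, -0.55842445,  0.23035466]), 'orientation': array([-3.14138245e+00,  2.04608433e-03, -1.33498756e+00]), 'grip_width': 1.0019623586455921}
scene {'fx': 464.93853021341437, 'fy': 464.93853021341437, 'cx': 285.1684750286231, 'cy': 212.78461161800294, 'eye': array([1.05819894, 0.72890951, 1.08986802]), 'rotation': array([-2.38852742, -0.01988389,  2.52909042])}
top {'fx': 519.4716399057234, 'fy': 519.4716399057234, 'cx': 272.6829077823257, 'cy': 217.0990580870835, 'eye': array([0.34914549, 0.03422591, 1.49254729]), 'rotation': array([-2.96803757,  0.0083463 , -1.59544982])}
wrist {'fx': 292.2539167984038, 'fy': 292.2539167984038, 'cx': 283.64241743641105, 'cy': 208.9623945118038, 'mount': array([[ 9.99999767e-01,  3.56564911e-04, -5.82934030e-04,
        -5.59512030e-04],
       [-1.76662090e-04,  9.58967067e-01,  2.83517430e-01,
        -7.27046681e-02],
       [ 6.60106904e-04, -2.83517261e-01,  9.58966906e-01,
        -1.42654942e-01],
       [ 0.00000000e+00,  0.00000000e+00,  0.00000000e+00,
         1.00000000e+00]])}
```

View pics/a_scene.png

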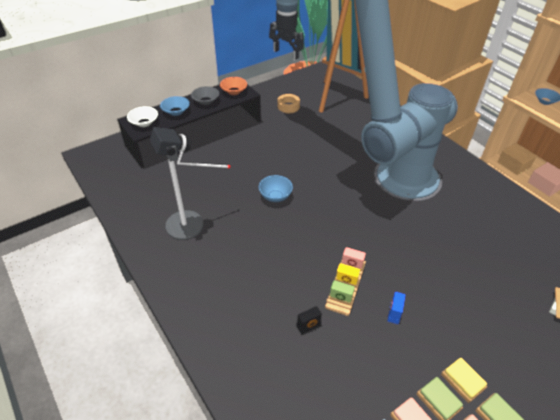

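View pics/a_top.png

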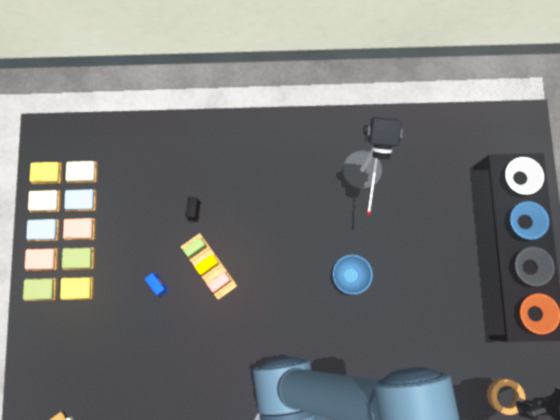

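View pics/a_wrist.png

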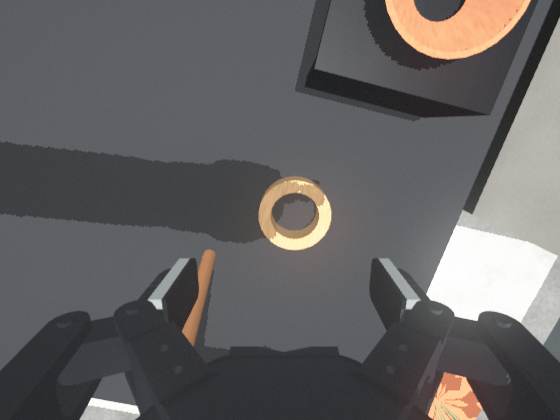

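```bash
cat > h.py <<'E'
import numpy as np, cv2
from scipy.spatial.transform import Rotation as Ro
from rig import telemetry, optics
def getcam(n):
    s=telemetry.read_state(); c=optics.camera(n)
    if n=='wrist':
        T=np.eye(4);T[:3,:3]=Ro.from_euler('xyz',s['orientation']).as_matrix();T[:3,3]=s['tcp_pos']
        M=T@np.array(c['mount']);c['R']=M[:3,:3];c['p']=M[:3,3]
    else:
        c['R']=Ro.from_euler('xyz',c['rotation']).as_matrix();c['p']=np.array(c['eye'])
    return c
def ray(c,u,v):
    d=c['R']@np.array([(u-c['cx'])/c['fx'],(v-c['cy'])/c['fy'],1]);return c['p'],d/np.linalg.norm(d)
def onplane(c,u,v,z):
    p,d=ray(c,u,v);return p+d*(z-p[2])/d[2]
def tri(*obs):
    A=np.zeros((3,3));b=np.zeros(3)
    for c,u,v in obs:
        p,d=ray(c,u,v);P=np.eye(3)-np.outer(d,d);A+=P;b+=P@p
    x=np.linalg.solve(A,b);return x,[float(np.linalg.norm((np.eye(3)-np.outer(d,d))@(x-p))) for p,d in (ray(*o) for o in obs)]
def proj(c,X):
    q=c['R'].T@(np.asarray(X)-c['p']);return c['cx']+c['fx']*q[0]/q[2],c['cy']+c['fy']*q[1]/q[2]
def crop(c,u0,v0,u1,v1,k,f):
    cv2.imwrite(f,cv2.resize(c['image'][v0:v1,u0:u1,::-1],None,fx=k,fy=k,interpolation=cv2.INTER_CUBIC))
E
python3 - <<'E'
from h import *
t=getcam('top');s=getcam('scene')
print('base px',proj(t,[0,0,0]),proj(s,[0,0,0]))
print('post base',onplane(t,362,170,.012),onplane(s,184,224,.012))
print('bowl',onplane(t,352,274,.04),onplane(s,276,186,.04))
print('bead',tri((t,369,212),(s,229,166.5)))
print('yellow',onplane(t,205,262,.074),onplane(s,348,272,.074))
crop(s,300,230,420,340,6,'pics/b_rack_s.png');crop(t,170,220,260,310,6,'pics/b_rack_t.png')
crop(s,130,110,250,210,6,'pics/b_cam_s.png');crop(t,330,100,430,230,4,'pics/b_cam_t.png')
E
```

```text
base px (np.float64(293.0542436063904), np.float64(438.44850755411665)) (np.float64(406.74036695699414), np.float64(176.24618012355114))
post base [ 0.74245229 -0.22544104  0.012     ] [ 0.74617808 -0.22171801  0.012     ]
bowl [ 0.43761288 -0.17655718  0.04      ] [ 0.43107367 -0.17945519  0.04      ]
bead (array([ 0.58435105, -0.20621707,  0.18025197]), [0.002405993830166414, 0.0024059938301665166])
yellow [0.47830373 0.22799795 0.074     ] [0.479536   0.23397057 0.074     ]
```

View pics/b_rack_s.png

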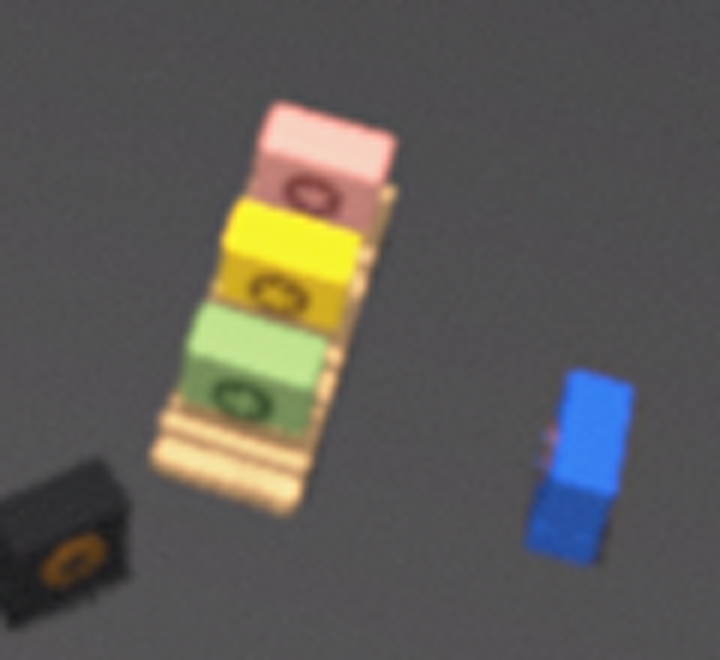

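View pics/b_cam_s.png

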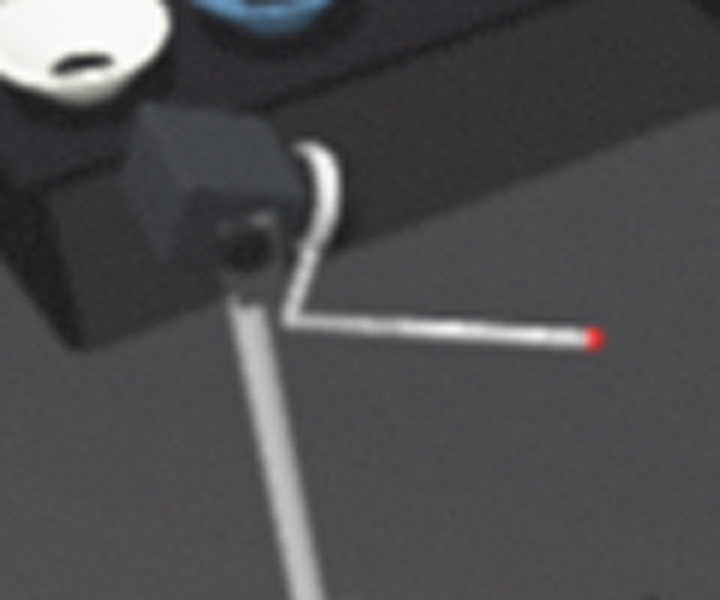

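View pics/b_rack_t.png

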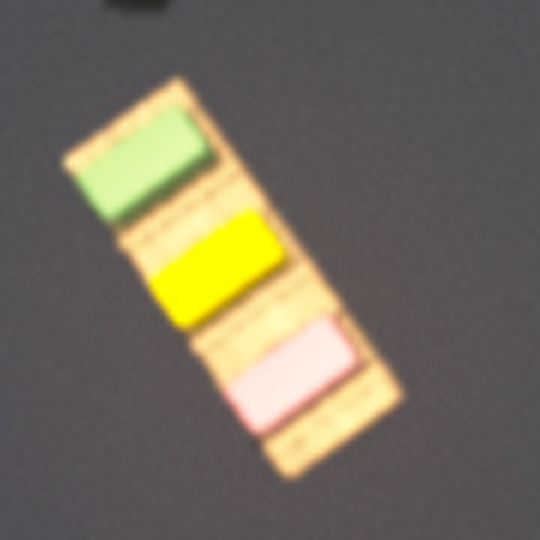

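View pics/b_cam_t.png

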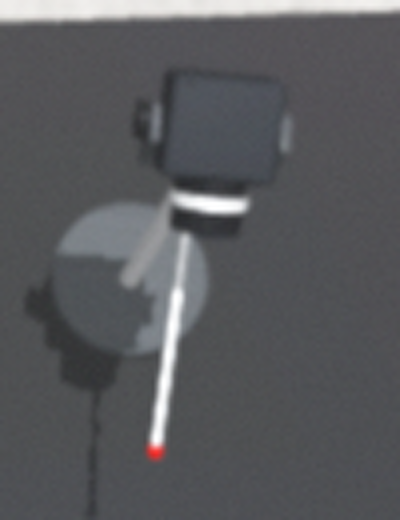

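```bash
cat >> h.py <<'E'
def rel(pos,yaw,tpos,tyaw):
    c,s=np.cos(yaw),np.sin(yaw);d=np.array(tpos)-pos
    dy=(tyaw-yaw+np.pi)%(2*np.pi)-np.pi
    return [round(float(v),3) for v in (np.array([c*d[0]+s*d[1], s*d[0]-c*d[1], -d[2]])/.12)]+[round(float(-dy/.5),3)]
def togo(t,ty,R=0):
    s=telemetry.read_state();print(round(s['time_s'],2),s['tcp_pos'].round(4),s['orientation'].round(4),round(s['grip_width'],3),s['wrist_force'].round(1));return rel(s['tcp_pos'],s['orientation'][2],t,ty)
E
python3 - <<'E'
from h import *
t=getcam('top');s=getcam('scene')
# rod near end: scene (130+287/6,110+321/6), rod pts; direction via planes intersection
def plane(c,a,b):
    return np.cross(ray(c,*a)[1],ray(c,*b)[1])
ns=plane(s,(130+287/6,110+321/6),(229.2,166.4)); nt=plane(t,(330+185/4,100+235/4),(369,212.8))
d=np.cross(ns,nt);d/=np.linalg.norm(d);d*=np.sign(d[0]);print('rod dir',d,'tilt',np.arcsin(d[2]),'yaw',np.arctan2(d[1],d[0]))
for c,n in((t,'top'),(s,'scene')):
    hsv=cv2.cvtColor(c['image'],cv2.COLOR_RGB2HSV);im=c['image'].astype(int)
    m=((im[...,0]>150)&(im[...,1]<60)&(im[...,2]<60)).astype(np.uint8)
    _,_,st,ce=cv2.connectedComponentsWithStats(m);print(n,[(a[4],b.round(1)) for a,b in zip(st[1:],ce[1:])])
pos=np.array([.134,-.558,.230]);yaw=-1.335
A=np.linspace(-1.335,.445,8)[1:];R=[.53,.48,.44,.44,.45,.48,.51];Z=[.29,.3,.3,.3,.3,.28,.26]
for a,r,z in zip(A,R,Z):
    tp=[r*np.cos(a),r*np.sin(a),z];ty=yaw+.493
    print(np.round(tp,3),rel(pos,yaw,tp,ty));pos,yaw=np.array(tp),ty
E
```

```text
rod dir [ 0.89919133 -0.10621511  0.42446827] tilt 0.4383745409262663 yaw -0.11757808465524074
top [(np.int32(3), array([368., 213.]))]
scene [(np.int32(2), array([229. , 166.5]))]
[ 0.249 -0.468  0.29 ] [-0.508, -1.112, -0.5, -0.986]
[ 0.325 -0.353  0.3  ] [-0.292, -1.107, -0.083, -0.986]
[ 0.37  -0.238  0.3  ] [0.023, -1.027, -0.0, -0.986]
[ 0.418 -0.138  0.3  ] [0.517, -0.773, -0.0, -0.986]
[ 0.449 -0.029  0.3  ] [0.748, -0.575, -0.0, -0.986]
[0.471 0.091 0.28 ] [0.98, -0.258, 0.167, -0.986]
[0.46 0.22 0.26] [1.075, -0.035, 0.167, -0.986]
```

>>> step_arm:
  rows:
    - [[-0.5,-1,-0.5,-1,1],[-0.5,-1,-0.5,-1,1],[-0.5,-1,-0.5,-1,1],[-0.5,-1,-0.5,-1,1]]

```text
time_s: 0.75
tcp_pos: [0.2407, -0.4707, 0.2945]
orientation: [-3.141, -0.004, -0.826]
wrist_force: [-0.2, 0.2, 0.6]
grip_width: 0.997
```

>>> step_arm:
  rows:
    - [[-0.3,-1,-0.1,-1,1],[-0.3,-1,-0.1,-1,1],[-0.3,-1,-0.1,-1,1],[-0.3,-1,-0.1,-1,1]]

```text
time_s: 1.15
tcp_pos: [0.3061, -0.3599, 0.3075]
orientation: [3.14, -0.006, -0.317]
wrist_force: [-0.9, -0.8, 0.4]
grip_width: 1.0
```

>>> step_arm:
  rows:
    - [[0,-1,0,-1,1],[0,-1,0,-1,1],[0,-1,0,-1,1],[0,-1,0,-1,1]]

```text
time_s: 1.55
tcp_pos: [0.344, -0.2429, 0.3077]
orientation: [3.138, -0.005, 0.191]
wrist_force: [0.3, -1.0, 0.9]
grip_width: 1.001
```

>>> step_arm:
  rows:
    - [[0.7,-0.74,0,-1,1],[0.7,-0.74,0,-1,1],[0.7,-0.74,0,-1,1],[0.7,-0.74,0,-1,1]]

```text
time_s: 1.95
tcp_pos: [0.4108, -0.1373, 0.3079]
orientation: [3.136, -0.003, 0.7]
wrist_force: [-1.2, 0.1, 0.4]
grip_width: 1.0
```

>>> step_arm:
  rows:
    - [[0.81,-0.52,0,-1,1],[0.81,-0.52,0,-1,1],[0.81,-0.52,0,-1,1],[0.81,-0.52,0,-1,1]]

```text
time_s: 2.35
tcp_pos: [0.4454, -0.0245, 0.3079]
orientation: [3.135, -0.001, 1.208]
wrist_force: [0.3, -0.7, -0.5]
grip_width: 0.997
```

>>> step_arm:
  rows:
    - [[1,-0.18,0.2,-0.9,1],[1,-0.18,0.2,-0.9,1],[1,-0.18,0.2,-0.9,1],[1,-0.18,0.2,-0.9,1]]

```text
time_s: 2.75
tcp_pos: [0.4676, 0.0981, 0.2829]
orientation: [3.137, 0.001, 1.665]
wrist_force: [-1.1, -0.9, 0.0]
grip_width: 1.0
```

Run:
```python
from h import *
print(togo([.46,.20,.25],2.11))
```

```text
2.75 [0.4676 0.0981 0.2829] [3.1366e+00 1.0000e-03 1.6648e+00] 1.0 [-1.1 -0.9  0. ]
[0.851, 0.016, 0.274, -0.89]
```

>>> step_arm:
  rows:
    - [[0.85,0,0.27,-0.89,1],[0.85,0,0.27,-0.89,1],[0.85,0,0.27,-0.89,1],[0.85,0,0.27,-0.89,1],[0.85,0,0.27,-0.89,1]]

```text
time_s: 3.25
tcp_pos: [0.4584, 0.1988, 0.2507]
orientation: [3.137, 0.004, 2.106]
wrist_force: [0.0, -0.4, 0.3]
grip_width: 0.996
```

Run:
```python
from h import *
c=getcam('wrist');cv2.imwrite('pics/c_wrist.png',c['image'][:,:,::-1])
im=c['image'];hsv=cv2.cvtColor(im,cv2.COLOR_RGB2HSV)
m=cv2.inRange(hsv,(24,150,100),(34,255,255));n,l,st,ce=cv2.connectedComponentsWithStats(m)
for i in range(1,n):
    if st[i][4]>300:
        pts=cv2.findContours((l==i).astype(np.uint8),0,2)[0][0];b=cv2.boxPoints(cv2.minAreaRect(pts));print(st[i],ce[i].round(1),b.round(1).tolist(),[onplane(c,u,v,.074).round(4).tolist() for u,v in b])
print(togo([.46,.2,.25],2.11))
```

```text
3.3 [0.4586 0.1986 0.251 ] [3.1369 0.0038 2.1054] 1.001 [ 0.9  0.2 -0.7]
[0.004, 0.016, 0.008, -0.009]
```

View pics/c_wrist.png

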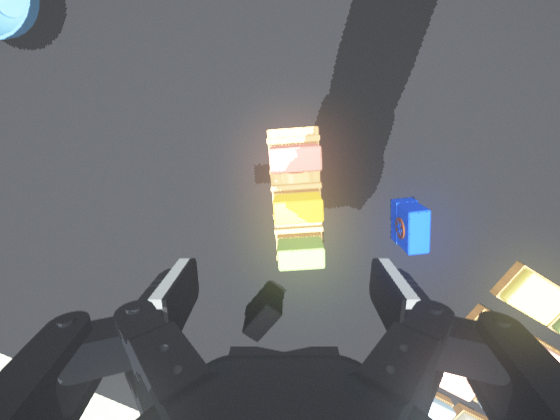

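Run:
```python
from h import *
c=getcam('wrist');crop(c,230,110,370,290,4,'pics/c_crop.png')
for p in [(275,209),(298,197),(298,210),(298,218),(322,208),(298,224)]: print(p,c['image'][p[1],p[0]],cv2.cvtColor(c['image'],cv2.COLOR_RGB2HSV)[p[1],p[0]])
```

```text
(275, 209) [255 255 223] [ 30  32 255]
(298, 197) [248 230 120] [ 26 132 248]
(298, 210) [255 253 148] [ 29 107 255]
(298, 218) [255 255 220] [ 30  35 255]
(322, 208) [255 251 139] [ 29 116 255]
(298, 224) [255 255 253] [ 30   2 255]
```

View pics/c_crop.png

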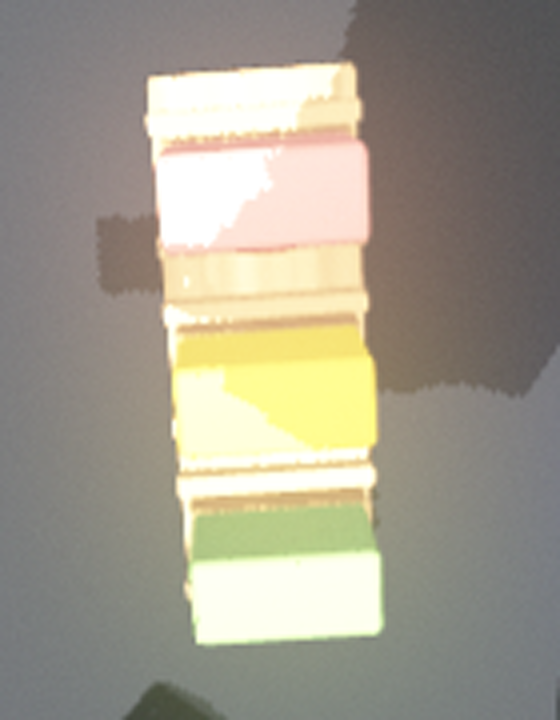

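Run:
```python
from h import *
c=getcam('wrist')
P=np.array([onplane(c,230+u/4,110+v/4,.074) for u,v in [(175,368),(375,355),(377,447),(178,458)]])
print(P.round(4),np.linalg.norm(P[1]-P[0]),np.linalg.norm(P[2]-P[1]))
print('ctr',P.mean(0),'yaw of y-axis dir',[np.arctan2(*(d[1::-1])) for d in (P[1]-P[0],P[2]-P[3])])
# pink far-edge / green edges top: long direction
a=np.mean([onplane(c,230+u/4,110+v/4,.074) for u,v in [(158,148),(368,142),(370,240),(162,250)]],0)
b=np.mean([onplane(c,230+u/4,110+v/4,.074) for u,v in [(193,562),(380,550),(382,632),(197,643)]],0)
print('pink',a,'green',b,'mid',(a+b)/2,np.linalg.norm(a-b),'rackyaw',np.arctan2(b[1]-a[1],b[0]-a[0]))
```

```text
[[0.4782 0.1968 0.074 ]
 [0.4461 0.2435 0.074 ]
 [0.4689 0.2589 0.074 ]
 [0.5012 0.2112 0.074 ]] 0.056623733210504755 0.027533498836710402
ctr [0.47363455 0.22759497 0.074     ] yaw of y-axis dir [np.float64(2.1737692173326257), np.float64(2.165356675598125)]
pink [0.42389855 0.19337794 0.074     ] green [0.52280813 0.26189741 0.074     ] mid [0.47335334 0.22763767 0.074     ] 0.12032465396843789 rackyaw 0.6058425993975465
```

Run:
```python
from h import *
print(togo([.4745,.2277,.14],2.174))
```

```text
3.4 [0.4588 0.1985 0.251 ] [3.1365 0.0036 2.1059] 0.999 [ 0.3 -0.1 -0.8]
[0.143, 0.236, 0.925, -0.136]
```

>>> step_arm:
  rows:
    - [[0.143,0.236,0.5,-0.136,1],[0.143,0.236,0.92,-0.136,1],[0.143,0.236,0.92,-0.136,1],[0.143,0.236,0.92,-0.136,1],[0.143,0.236,0.92,-0.136,1]]

```text
time_s: 3.9
tcp_pos: [0.4757, 0.227, 0.1416]
orientation: [3.136, 0.004, 2.172]
wrist_force: [0.3, -0.0, 1.2]
grip_width: 0.998
```

Run:
```python
from h import *
c=getcam('wrist');cv2.imwrite('pics/d_wrist.png',c['image'][:,:,::-1])
print(togo([.4745,.2277,.026],2.174))
```

```text
3.95 [0.4764 0.2273 0.1424] [3.1343 0.0048 2.1722] 1.002 [ 0.2 -0.5  1.1]
[0.012, -0.011, 0.97, -0.004]
```

View pics/d_wrist.png

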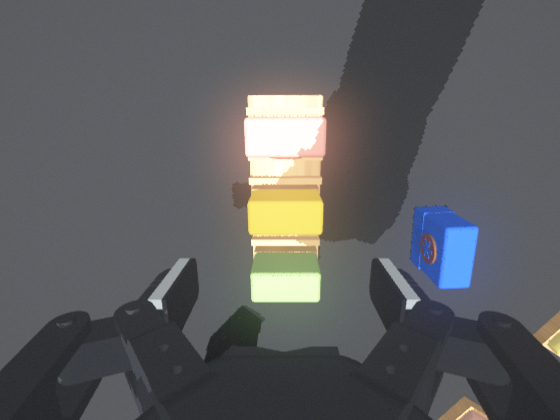

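>>> step_arm:
  rows:
    - [[0.01,-0.01,0.4,0,1],[0.01,-0.01,0.8,0,1],[0.01,-0.01,0.97,0,1],[0.01,-0.01,0.97,0,1],[0.01,-0.01,0.97,0,1]]

```text
time_s: 4.45
tcp_pos: [0.4775, 0.2279, 0.028]
orientation: [3.131, 0.006, 2.172]
wrist_force: [0.3, 0.6, -0.6]
grip_width: 1.0
```

Run:
```python
from h import *
c=getcam('wrist');cv2.imwrite('pics/e_wrist.png',c['image'][:,:,::-1])
print(togo([.4745,.2277,.026],2.174))
P=np.array([0,0,0])
```

```text
4.5 [0.4782 0.2282 0.0286] [3.1298 0.0061 2.1716] 0.999 [ 0.9  0.1 -0.3]
[0.014, -0.028, 0.022, -0.005]
```

View pics/e_wrist.png

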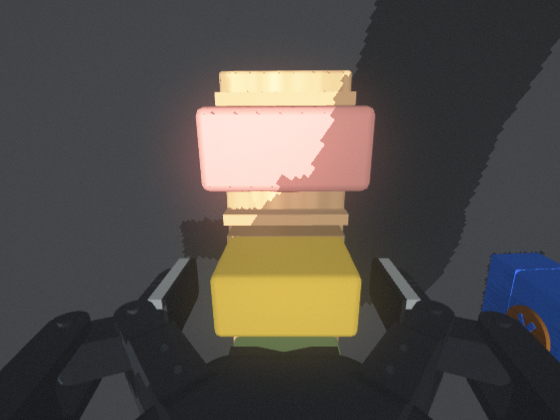

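Run:
```python
from h import *
c=getcam('wrist')
P=np.array([onplane(c,u,v,.074) for u,v in [(216,279),(355,278),(357,333),(216,335)]])
print(P.mean(0),np.linalg.norm(P[1]-P[0]),np.linalg.norm(P[2]-P[1]));m=P.mean(0)
print(togo([m[0],m[1],.027],2.174))
```

```text
[0.47427158 0.22738698 0.074     ] 0.051797239098105116 0.02476148770309619
4.55 [0.4784 0.2284 0.0288] [3.1292 0.0063 2.1718] 1.001 [ 0.6  0.8 -0.2]
[0.013, -0.033, 0.015, -0.004]
```

>>> step_arm:
  rows:
    - [[0.01,-0.03,0.02,0,1],[0.01,-0.03,0.02,0,1],[0.01,-0.03,0.02,0,-1],[0.01,-0.03,0.02,0,-1],[0.01,-0.03,0.02,0,-1],[0.01,-0.03,0.02,0,-1],[0.01,-0.03,0.02,0,-1],[0.01,-0.03,0.02,0,-1],[0.01,-0.03,0.02,0,-1]]

```text
time_s: 5.45
tcp_pos: [0.4753, 0.2275, 0.0269]
orientation: [3.128, 0.007, 2.172]
wrist_force: [0.1, -0.9, 6.4]
grip_width: 0.668
```

Run:
```python
from h import *
c=getcam('wrist');cv2.imwrite('pics/f_wrist.png',c['image'][:,:,::-1])
print(togo([.4745,.2277,.032],2.174))
```

```text
5.5 [0.4753 0.2275 0.0269] [3.1283 0.0066 2.1717] 0.666 [-0.4 -0.2  5.7]
[0.005, -0.004, -0.043, -0.005]
```

View pics/f_wrist.png

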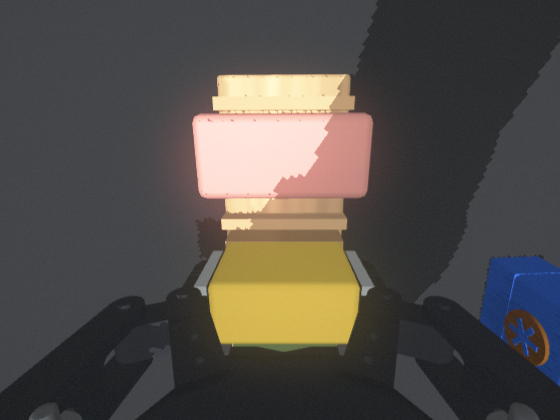

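>>> step_arm:
  rows:
    - [[0,0,-0.045,0,-1],[0,0,-0.045,0,-1],[0,-0.02,-0.045,0,-1],[0,-0.035,-0.045,0,-1],[0,-0.05,-0.045,0,-1],[0,-0.05,-0.045,0,-1]]

```text
time_s: 6.1
tcp_pos: [0.473, 0.2259, 0.0328]
orientation: [3.122, 0.006, 2.172]
wrist_force: [5.3, 5.4, -5.8]
grip_width: 0.674
```

Run:
```python
from h import *
c=getcam('wrist');cv2.imwrite('pics/g_wrist.png',c['image'][:,:,::-1])
print(togo([.4745,.2277,.032],2.174))
```

```text
6.15 [0.473  0.2259 0.0328] [3.122  0.0061 2.1722] 0.675 [ 4.8  4.6 -4.1]
[0.006, 0.019, 0.006, -0.004]
```

View pics/g_wrist.png

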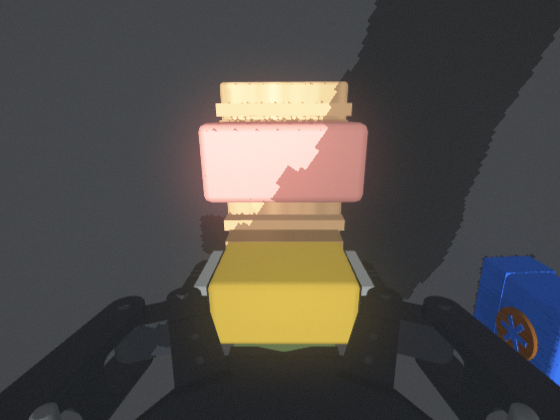

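>>> step_arm:
  rows:
    - [[0,-0.03,0,0,-1],[0,-0.06,0,0,-1],[0,-0.09,0,0,-1],[0,-0.09,0,0,-1],[0,-0.09,0,0,-1]]

```text
time_s: 6.65
tcp_pos: [0.4712, 0.2244, 0.0347]
orientation: [3.106, 0.005, 2.173]
wrist_force: [11.0, 10.3, -8.2]
grip_width: 0.673
```

>>> step_arm:
  rows:
    - [[0,-0.07,0.01,0,-1],[0,-0.14,0.01,0,-1],[0,-0.18,0.01,0,-1],[0,-0.18,0.01,0,-1],[0,-0.18,0.01,0,-1]]

```text
time_s: 7.15
tcp_pos: [0.462, 0.2179, 0.0365]
orientation: [3.087, 0.003, 2.175]
wrist_force: [10.6, 12.0, -1.0]
grip_width: 0.673
```

Run:
```python
from h import *
c=getcam('wrist');cv2.imwrite('pics/h_wrist.png',c['image'][:,:,::-1])
print(togo([.4745,.2277,.032],2.174))
```

```text
7.2 [0.462  0.2179 0.0365] [3.0867 0.0033 2.1746] 0.673 [10.5 12.1 -0.7]
[0.008, 0.132, 0.038, 0.001]
```

View pics/h_wrist.png

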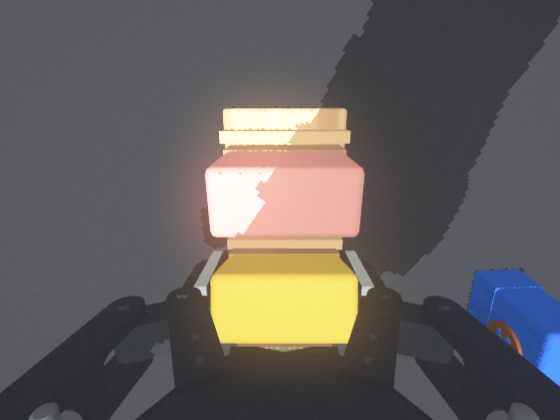

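Run:
```python
from h import *
print(togo([.4745,.2277,.032],2.174))
s=getcam('scene');crop(s,310,220,390,320,7,'pics/i_s.png')
w=getcam('wrist');crop(w,190,230,380,360,4,'pics/i_w.png')
```

```text
7.2 [0.462  0.2179 0.0365] [3.0867 0.0033 2.1746] 0.673 [10.5 12.1 -0.7]
[0.008, 0.132, 0.038, 0.001]
```

View pics/i_s.png

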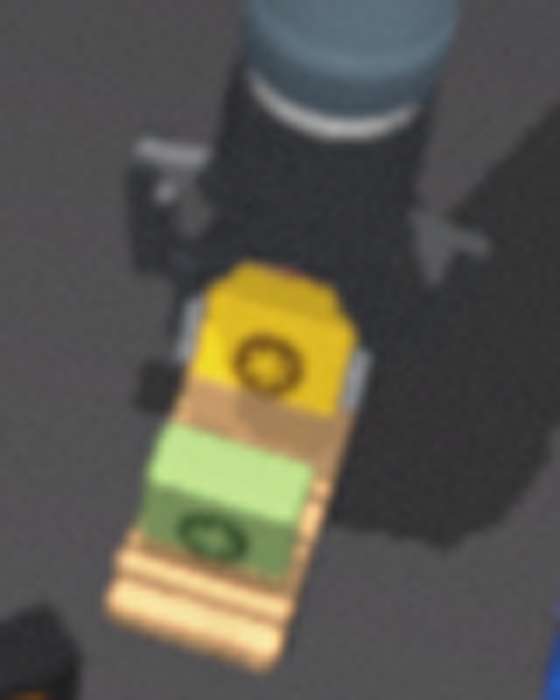

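View pics/i_w.png

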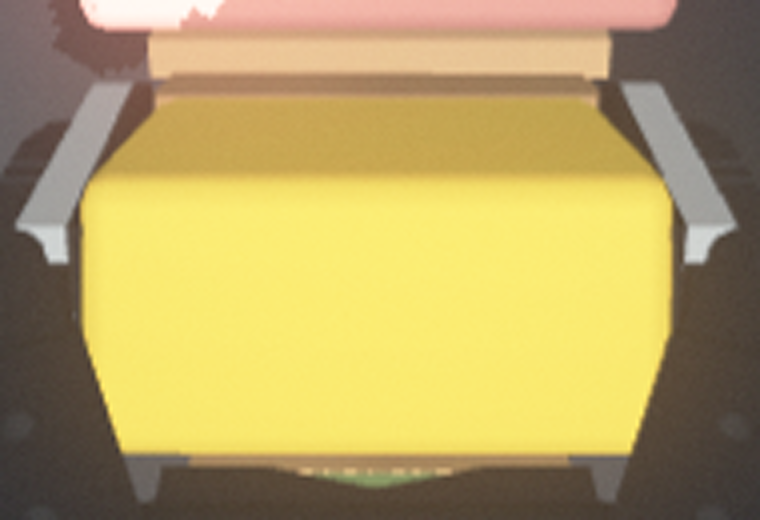

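>>> step_arm:
  rows:
    - [[0,-0.09,0.03,0,-1],[0,-0.09,0.05,0,-1],[0,-0.09,0.07,0,-1],[0,-0.09,0.07,0,-1]]

```text
time_s: 7.7
tcp_pos: [0.4637, 0.2172, 0.0328]
orientation: [3.065, 0.005, 2.176]
wrist_force: [9.6, 9.4, 8.2]
grip_width: 0.674
```

Run:
```python
from h import *
print(togo([.4745,.2277,.032],2.174))
s=getcam('scene');crop(s,310,220,390,320,7,'pics/j_s.png')
w=getcam('wrist');crop(w,190,180,380,360,4,'pics/j_w.png')
```

```text
7.7 [0.4637 0.2172 0.0328] [3.0653 0.0048 2.1756] 0.674 [9.6 9.4 8.2]
[0.02, 0.124, 0.007, 0.003]
```

View pics/j_s.png

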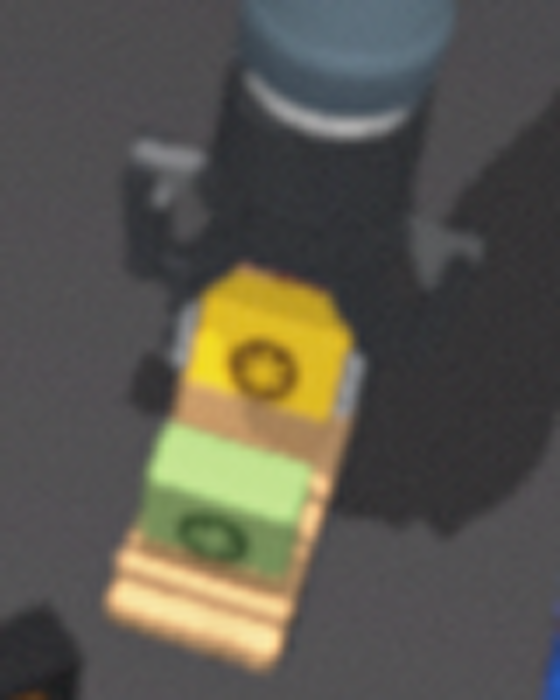

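View pics/j_w.png

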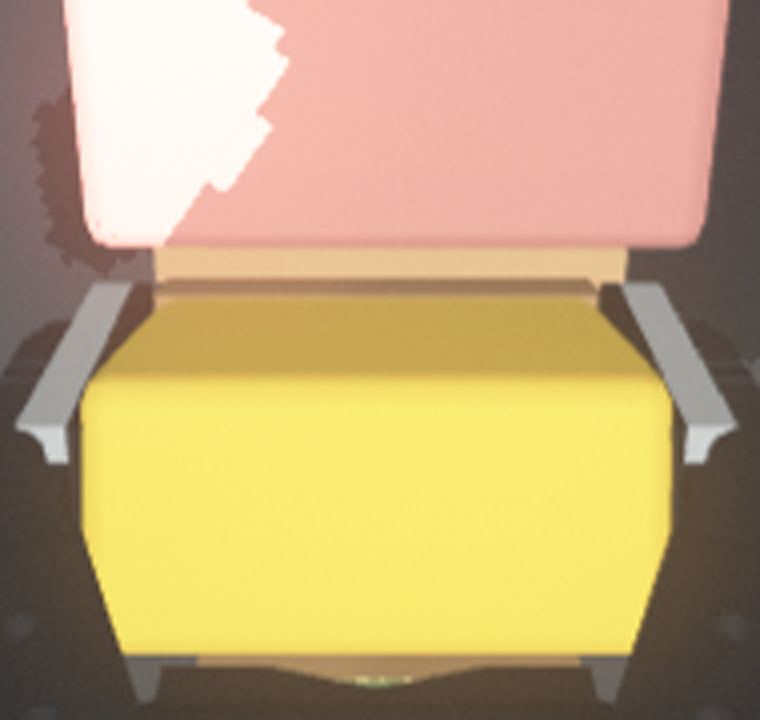

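>>> step_arm:
  rows:
    - [[0,-0.09,0.02,0,-1],[0,-0.13,0.02,0,-1],[0,-0.16,0.02,0,-1],[0,-0.16,0.02,0,-1]]

```text
time_s: 8.2
tcp_pos: [0.458, 0.2123, 0.0336]
orientation: [3.043, 0.004, 2.177]
wrist_force: [12.8, 12.4, -1.0]
grip_width: 0.67
```

Run:
```python
from h import *
print(togo([.4745,.2277,.032],2.174))
w=getcam('wrist');crop(w,190,180,380,360,4,'pics/k_w.png')
```

```text
8.2 [0.458  0.2123 0.0336] [3.0434 0.0043 2.1771] 0.67 [12.8 12.4 -1. ]
[0.027, 0.186, 0.013, 0.006]
```

View pics/k_w.png

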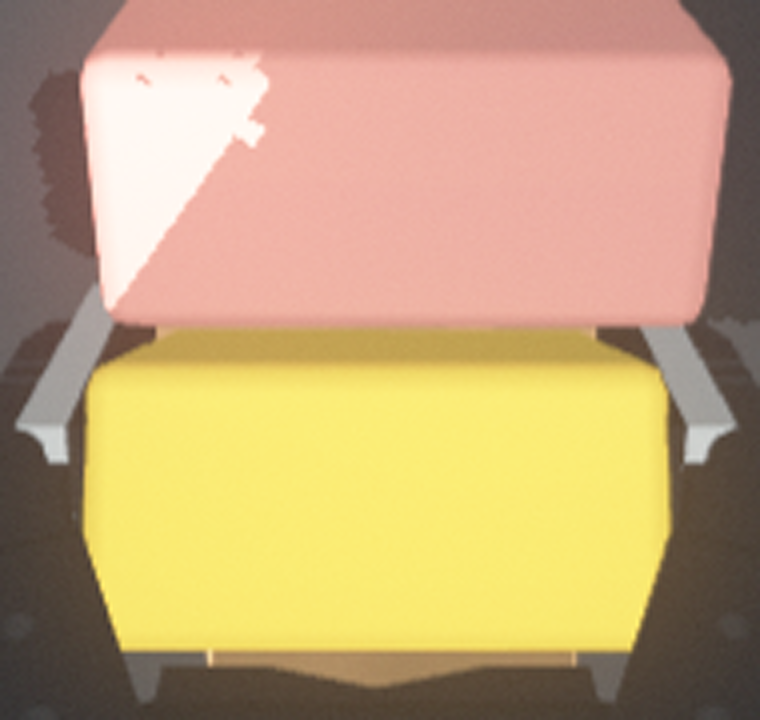

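>>> step_arm:
  rows:
    - [[0,0.05,-0.05,0,-1],[0,0.06,-0.3,0,-1],[0,0.06,-0.6,0,-1],[0,0.06,-1,0,-1],[0,0.06,-1,0,-1],[0,0.06,-1,0,-1]]

```text
time_s: 8.85
tcp_pos: [0.4545, 0.2102, 0.1547]
orientation: [3.041, 0.005, 2.177]
wrist_force: [-0.7, -0.0, -2.1]
grip_width: 0.675
```

Run:
```python
from h import *
print(togo([.4745,.2277,.032],2.174))
w=getcam('wrist');cv2.imwrite('pics/l_w.png',w['image'][:,:,::-1])
s=getcam('scene');crop(s,300,190,420,330,5,'pics/l_s.png')
```

```text
8.85 [0.4545 0.2102 0.1547] [3.0415 0.0052 2.1769] 0.675 [-0.7 -0.  -2.1]
[0.025, 0.22, 1.022, 0.006]
```

View pics/l_w.png

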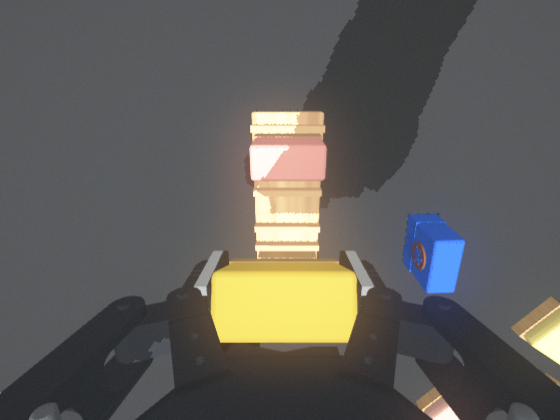

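View pics/l_s.png

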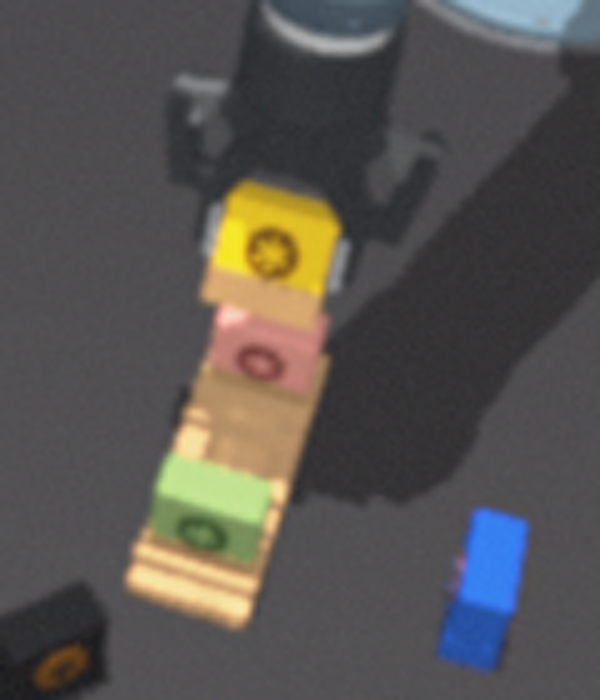

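Run:
```python
from h import *
w=getcam('wrist');crop(w,190,240,380,360,4,'pics/m_w.png')
s=getcam('scene');crop(s,335,215,380,260,14,'pics/m_s.png')
```

```text
(no output)
```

View pics/m_w.png

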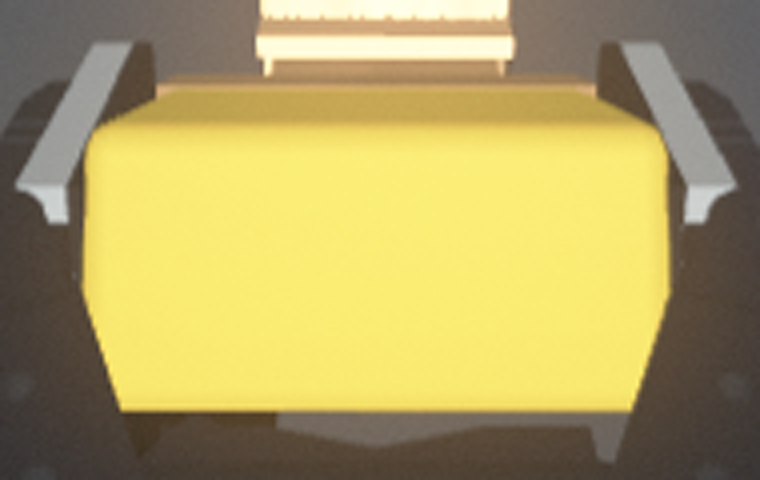

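View pics/m_s.png

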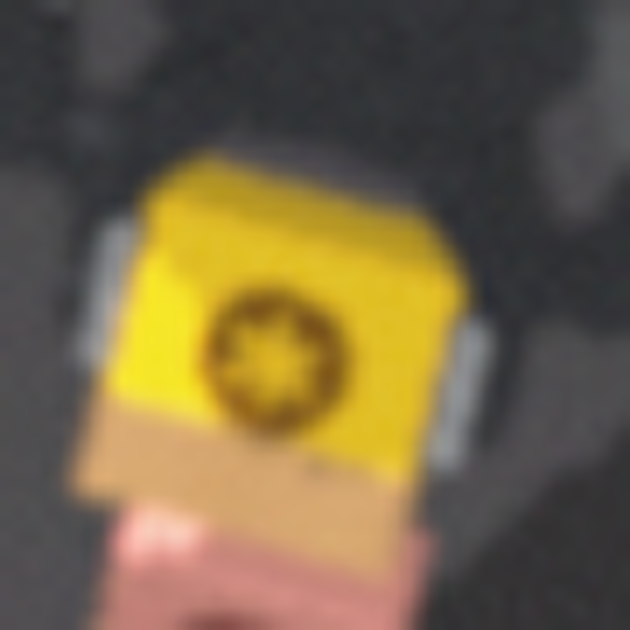

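```bash
cat >> h.py <<'E'
def togo3(t,ty):
    s=telemetry.read_state();R=Ro.from_euler('xyz',s['orientation']).as_matrix()
    print(round(s['time_s'],2),s['tcp_pos'].round(4),s['orientation'].round(4),round(s['grip_width'],3),s['wrist_force'].round(1))
    return (R.T@(np.array(t)-s['tcp_pos'])/.12).round(3).tolist()+[round(float(-(ty-s['orientation'][2])/.5),3)]
E
python3 - <<'E'
from h import *
print(togo3([.445,.11,.25],1.93))
w=getcam('wrist');crop(w,230,90,350,290,3,'pics/n_w.png')
E
```

```text
9.05 [0.4523 0.2096 0.1517] [3.0475 0.0031 2.177 ] 0.67 [ 0.   0.6 -1.9]
[-0.65, -0.444, -0.863, 0.494]
```

View pics/n_w.png

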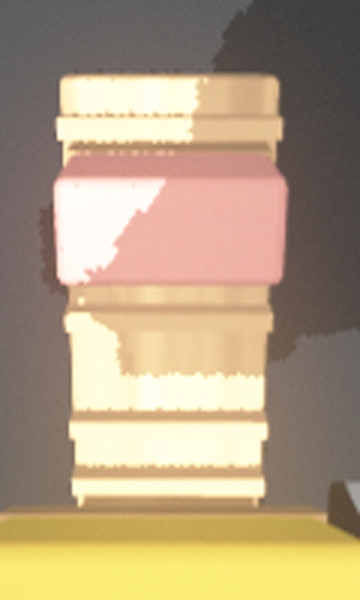

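>>> step_arm:
  rows:
    - [[0,0,-0.3,0,-1],[-0.2,-0.15,-0.6,0.2,-1],[-0.45,-0.3,-0.86,0.4,-1],[-0.65,-0.44,-0.86,0.5,-1],[-0.65,-0.44,-0.86,0.5,-1]]

```text
time_s: 9.6
tcp_pos: [0.4458, 0.1078, 0.2498]
orientation: [3.05, -0.019, 1.923]
wrist_force: [-0.6, -0.0, -1.0]
grip_width: 0.671
```

Run:
```python
from h import *
print(togo3([.45,-.01,.3],1.69))
```

```text
9.6 [0.4458 0.1078 0.2498] [ 3.0498 -0.0191  1.9233] 0.671 [-0.6 -0.  -1. ]
[-0.925, -0.265, -0.462, 0.467]
```

>>> step_arm:
  rows:
    - [[-0.3,-0.1,-0.2,0.1,-1],[-0.6,-0.2,-0.3,0.3,-1],[-0.92,-0.26,-0.46,0.47,-1],[-0.92,-0.26,-0.46,0.47,-1],[-0.92,-0.26,-0.46,0.47,-1]]

```text
time_s: 10.1
tcp_pos: [0.4503, -0.0093, 0.2989]
orientation: [3.058, -0.041, 1.688]
wrist_force: [-0.1, 0.5, -1.8]
grip_width: 0.672
```

Run:
```python
from h import *
print(togo3([.45,-.13,.3],1.47))
```

```text
10.1 [ 0.4503 -0.0093  0.2989] [ 3.058  -0.0411  1.6884] 0.672 [-0.1  0.5 -1.8]
[-0.997, -0.116, -0.06, 0.437]
```

>>> step_arm:
  rows:
    - [[-0.3,0,-0.03,0.1,-1],[-0.6,-0.1,-0.06,0.3,-1],[-1,-0.12,-0.06,0.44,-1],[-1,-0.12,-0.06,0.44,-1],[-1,-0.12,-0.06,0.44,-1]]

```text
time_s: 10.6
tcp_pos: [0.4491, -0.1295, 0.2984]
orientation: [3.072, -0.06, 1.469]
wrist_force: [-0.3, -0.5, -1.3]
grip_width: 0.669
```

Run:
```python
from h import *
print(togo3([.47,-.193,.285],1.454))
s=getcam('scene');crop(s,130,90,330,230,4,'pics/o_s.png')
w=getcam('wrist');cv2.imwrite('pics/o_w.png',w['image'][:,:,::-1])
```

```text
10.6 [ 0.4491 -0.1295  0.2984] [ 3.0717 -0.0603  1.4693] 0.669 [-0.3 -0.5 -1.3]
[-0.515, 0.22, 0.096, 0.031]
```

View pics/o_s.png

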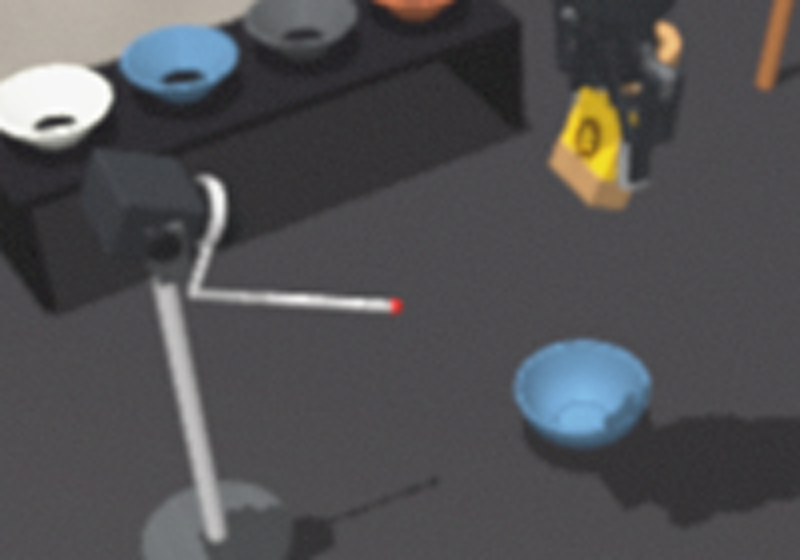

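View pics/o_w.png

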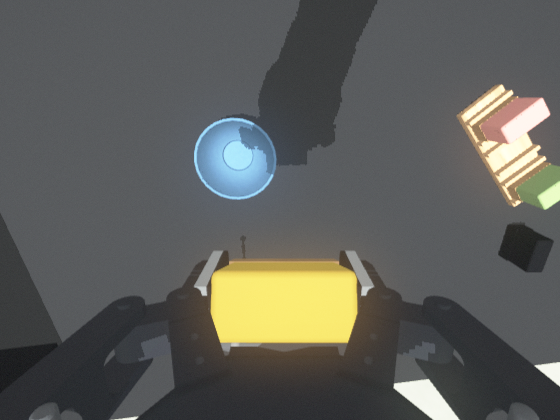

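>>> step_arm:
  rows:
    - [[-0.25,0.1,0.05,0,-1],[-0.52,0.22,0.1,0.03,-1],[-0.52,0.22,0.1,0.03,-1],[-0.52,0.22,0.1,0.03,-1]]

```text
time_s: 11.1
tcp_pos: [0.4702, -0.191, 0.2847]
orientation: [3.073, -0.062, 1.458]
wrist_force: [0.5, -0.0, -0.1]
grip_width: 0.672
```

```bash
cat > chk.py <<'E'
from h import *
th,ya=.44,-.117
h=np.array([np.cos(ya),np.sin(ya),0]);Z=np.array([0,0,1.])
fx=np.cos(th)*h+np.sin(th)*Z; fz=-np.sin(th)*h+np.cos(th)*Z; F=np.array([.556,-.202,.240])
def bar(a=.376,off=(0,.0082,-.0157)):
    st=telemetry.read_state();R=Ro.from_euler('xyz',st['orientation']).as_matrix()
    # bar in tool: down=(0,sin a,cos a), x=(0,cos a,-sin a)
    bx=R@np.array([0,np.cos(a),-np.sin(a)]);bz=-R@np.array([0,np.sin(a),np.cos(a)]);c=st['tcp_pos']+R@np.array(off)
    return c,bx,bz,R,st
E
python3 - <<'E'
from chk import *
c,bx,bz,R,st=bar()
print('center',c.round(4),'err',(F-c).round(4),'bx',bx.round(3),'fx',fx.round(3),'angx',np.arccos(bx@fx),'angz',np.arccos(bz@fz))
t=st['tcp_pos']+F-c;print('tcp target',t,togo3(t,st['orientation'][2]))
s=getcam('scene');crop(s,190,90,300,170,7,'pics/p_s.png');tp=getcam('top');crop(tp,300,100,440,260,4,'pics/p_t.png')
print('pred center px',proj(s,c),'stamp px',proj(s,c+.016*bx+.006*bz))
E
```

```text
center [ 0.4771 -0.1928  0.3008] err [ 0.0789 -0.0092 -0.0608] bx [ 0.894 -0.128  0.429] fx [ 0.899 -0.106  0.426] angx 0.022825072727557957 angz 0.05825206923015806
11.1 [ 0.4702 -0.191   0.2847] [ 3.0731 -0.0621  1.4584] 0.672 [ 0.5 -0.  -0.1]
tcp target [ 0.5490509  -0.20020239  0.22380714] [-0.034, 0.626, 0.55, -0.0]
pred center px (np.float64(260.44329682306784), np.float64(122.81806575907143)) stamp px (np.float64(256.4576620881529), np.float64(120.21932873698664))
```

View pics/p_s.png

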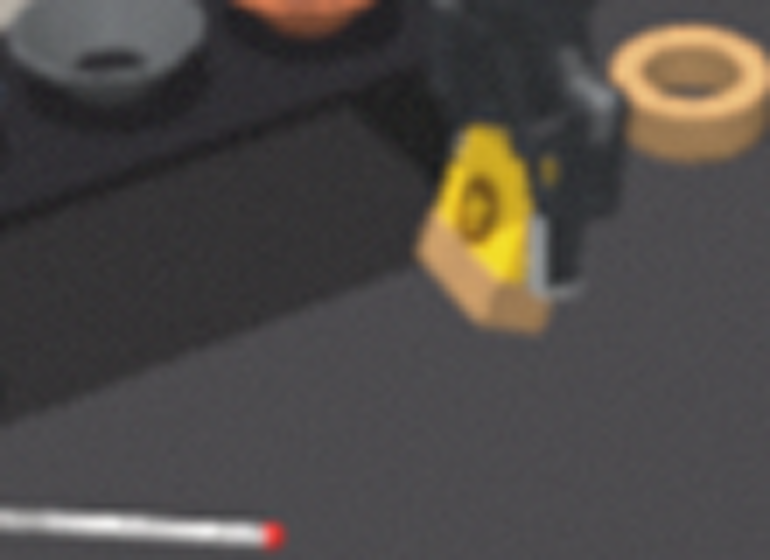

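View pics/p_t.png

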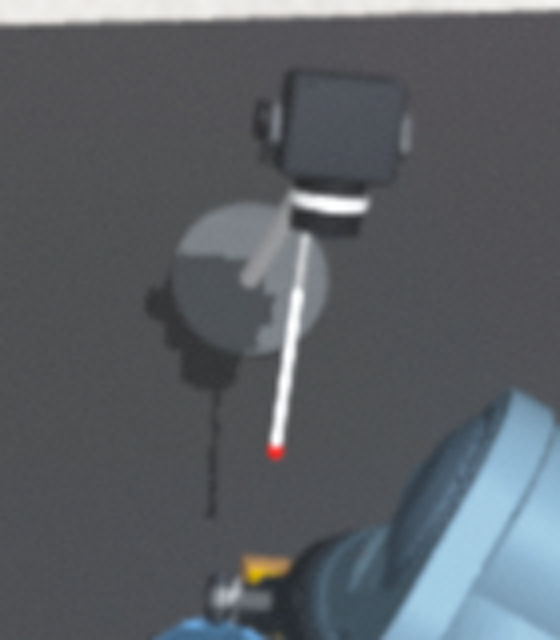

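Run:
```python
from chk import *
t=getcam('top')
for z in (.35,.42,.5): print(z,onplane(t,300+515/4,100+392/4,z),onplane(t,300+395/4,100+480/4,z))
print('head right-bottom corner',onplane(t,300+400/4,100+185/4,.33),onplane(t,300+360/4,100+235/4,.31))
s=getcam('scene');cv2.imwrite('pics/q_s.png',s['image'][:,:,::-1])
```

```text
0.35 [ 0.58395625 -0.312016    0.35      ] [ 0.53575246 -0.24159551  0.35      ]
0.42 [ 0.56957019 -0.29080294  0.42      ] [ 0.52431969 -0.22469687  0.42      ]
0.5 [ 0.55312898 -0.26655943  0.5       ] [ 0.51125366 -0.20538413  0.5       ]
head right-bottom corner [ 0.71245581 -0.26086821  0.33      ] [ 0.68879843 -0.24042613  0.31      ]
```

View pics/q_s.png

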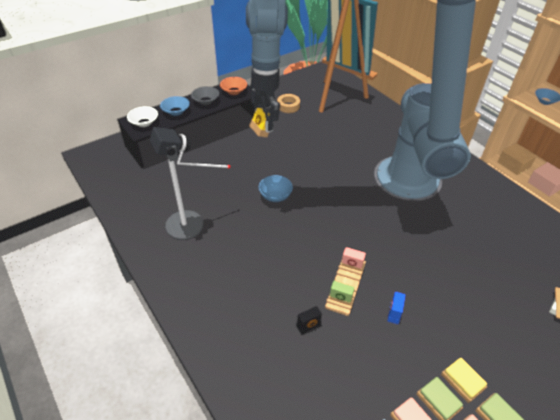

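>>> step_arm:
  rows:
    - [[-0.01,0.15,0.05,0,-1],[-0.02,0.35,0.25,0,-1],[-0.03,0.5,0.4,0,-1],[-0.03,0.58,0.5,0,-1],[-0.03,0.58,0.5,0,-1],[-0.03,0.58,0.5,0,-1]]

```text
time_s: 11.9
tcp_pos: [0.5426, -0.1991, 0.2309]
orientation: [3.072, -0.061, 1.459]
wrist_force: [-0.9, -0.3, -0.4]
grip_width: 0.671
```

Run:
```python
from chk import *
c,bx,bz,R,st=bar(off=(0,.005,-.0157))
print('center',c.round(4),'err',(F-c).round(4),'angx',np.arccos(bx@fx),'angz',np.arccos(bz@fz))
t=st['tcp_pos']+F-c;print('tcp target',t,togo3(t,st['orientation'][2]))
s=getcam('scene');crop(s,150,110,260,190,7,'pics/r_s.png');tp=getcam('top');crop(tp,320,110,420,240,4,'pics/r_t.png')
w=getcam('wrist');cv2.imwrite('pics/r_w.png',w['image'][:,:,::-1])
print('stamp px',proj(s,c+.016*bx+.006*bz),'low corners',[proj(s,c+a*bx-.03*bz+b*np.cross(bz,bx)) for a in (-.014,.014) for b in (-.029,.029)],'bead in top',proj(tp,[.584,-.206,.18]))
```

```text
center [ 0.5464 -0.2005  0.2469] err [ 0.0096 -0.0015 -0.0069] angx 0.02195531846091213 angz 0.057630605894942614
11.9 [ 0.5426 -0.1991  0.2309] [ 3.0722 -0.061   1.4591] 0.671 [-0.9 -0.3 -0.4]
tcp target [ 0.5522343  -0.20059582  0.22402071] [-0.007, 0.077, 0.063, -0.0]
stamp px (np.float64(234.93666415362722), np.float64(142.59678833054753)) low corners [(np.float64(235.76511702818766), np.float64(149.1830615417166)), (np.float64(244.07876103434273), np.float64(159.588079967324)), (np.float64(227.526880365958), np.float64(148.33479559176493)), (np.float64(235.71723535945577), np.float64(158.8496781440841))] bead in top (np.float64(368.3219133536336), np.float64(212.89736913048716))
```

View pics/r_s.png

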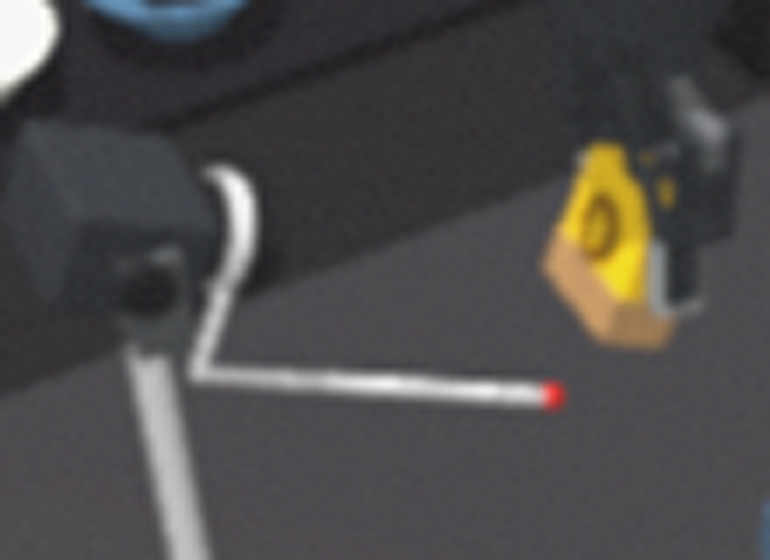

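View pics/r_t.png

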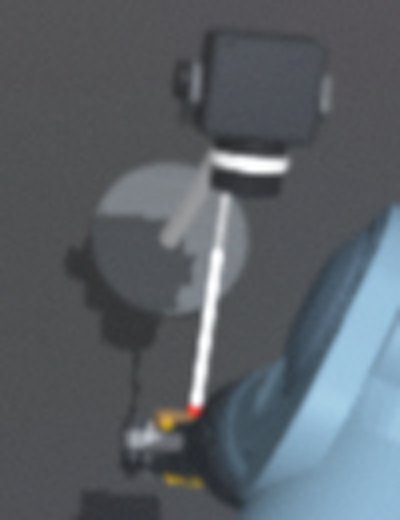

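View pics/r_w.png

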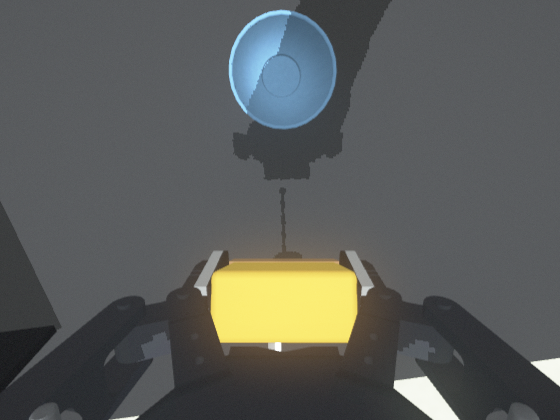

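>>> step_arm:
  rows:
    - [[0,0.04,0.03,0,-1],[0,0.085,0.06,0,-1],[0,0.085,0.06,0,-1],[0,0.085,0.06,0,-1],[0,0.085,0.06,0,-1],[0,0.085,0.06,0,-1]]

```text
time_s: 12.65
tcp_pos: [0.5536, -0.2006, 0.2254]
orientation: [3.07, -0.06, 1.458]
wrist_force: [0.4, 0.6, -2.0]
grip_width: 0.674
```

Run:
```python
from chk import *
c,bx,bz,R,st=bar(off=(0,.004,-.0157))
print('center',c.round(4),'err',(F-c).round(4),'angx',np.arccos(bx@fx),'angz',np.arccos(bz@fz),st['joint_velocities'].round(3))
s=getcam('scene');crop(s,150,110,260,190,7,'pics/s_s.png')
print('stamp px',proj(s,c+.016*bx+.006*bz),'low corners',[proj(s,c+a*bx-.03*bz+b*np.cross(bz,bx)) for a in (-.014,.014) for b in (-.029,.029)])
print(togo3([0,0,0],0)[:0])
im=s['image'].astype(int);m=((im[...,0]>150)&(im[...,1]<60)&(im[...,2]<60)).astype(np.uint8);print(cv2.connectedComponentsWithStats(m)[3][1:])
```

```text
center [ 0.5564 -0.2019  0.2414] err [-0.0004 -0.0001 -0.0014] angx 0.022895028238438996 angz 0.056774215278221594 [-0.001 -0.001 -0.001 -0.001  0.001 -0.001]
stamp px (np.float64(231.79059823565507), np.float64(145.09586124711893)) low corners [(np.float64(232.7136201044098), np.float64(151.5832229800173)), (np.float64(240.92663586110348), np.float64(162.06660708424656)), (np.float64(224.4470760841504), np.float64(150.7461718177085)), (np.float64(232.53506195425496), np.float64(161.3408775913408))]
12.7 [ 0.5537 -0.2006  0.2255] [ 3.0699 -0.0601  1.4584] 0.673 [-0.7 -0.1 -1.5]
[]
[[229. 166.]]
```

View pics/s_s.png

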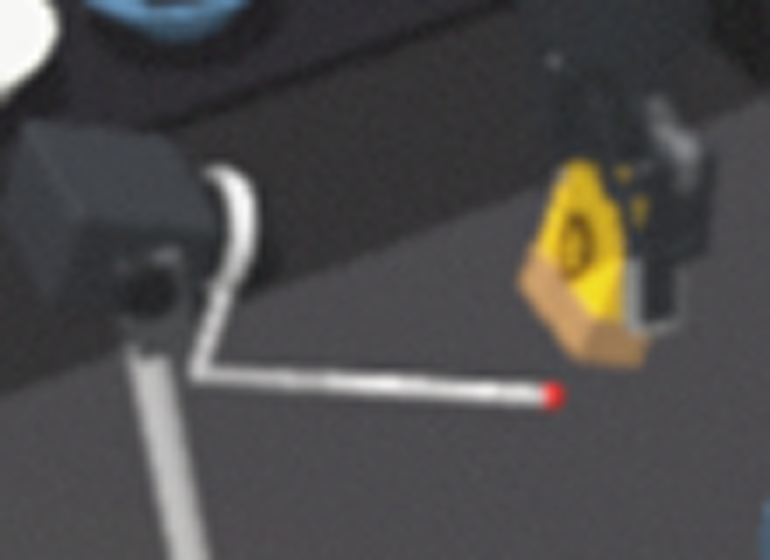

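```bash
python3 -c "
from rig import hand_in
print(hand_in())"
```

```text
the job is handed in; nothing more can be done
None
```

I took the yellow bar out of the rack and handed the job in at about 12.7 s, with the bar still held at the focus point in front of the camera. The hand-in gave no verdict.

**How it was done:** I gripped the bar across its 58 mm length. The tool can't be tilted directly, so I tilted the bar in the fingers by pushing its foot against a rack rib, then lifted it and carried it over.

**Last checks:**
- **Position:** my estimate puts the bar's centre within about 2 mm of focus.
- **Angles:** its x and z axes are about 0.02 and 0.06 rad off the camera's. My tilt reading for the camera was 0.44–0.45 rad.
- **Scene view:** the stamp sat within 0.2 px of where I predicted it.
- **Steadiness:** the joints were essentially still, the fingers were on the end faces, and the bar was firmly held.
- **Camera:** the bead was within half a pixel of its starting place.
- **Other objects:** the pink and green bars and the bowl looked untouched in later pictures, but I didn't measure them again.

**Disagreements:**
- The wrist view put the bar 8 mm ahead of the tool point, while the scene view showed about 4 mm. I used the scene view's 4 mm, and it matched the last pictures.
- The tool kept a lean of about 0.09 rad from the rib push, which I counted in the angles above.
- The lower third of the bar looks wood-coloured. Its corners fit a 60 mm tall bar, so I took that part as belonging to it.

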